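# Hold the spark guard open at the mark for the tube in the grinding jig

## Robot

A 6-joint arm with a two-finger parallel gripper is mounted at the origin on the work surface. World frame = base frame: x ahead of the robot, y to its left, z up, the work surface at z = 0. Lengths are in m, angles in rad, forces in N, time in s.
With the tool pointing down it reaches from about 0.375 to 0.925 m from the base axis. Payload 5.7 kg.
Tool frame: the origin (TCP) lies between the finger pads; the fingertips stand tip_extent ahead of it and the grasp point (between the pads) lies 3 mm ahead of it (tip_extent is the distance from the TCP to the fingertips, in m); z points along the fingers, y is the line along which they close (so a half turn about z gives the same grasp; the last joint's range is limited). The gripper opens to 88 mm and grips with 3 to 60 N. Pads are 20 mm wide; open, the fingers measure 115 mm over their backs; the gripper's body (75 mm by 178 mm) begins 61 mm behind the grasp point.
Start: joints at [1.079, 0.359, 1.51, -0, 1.272, -0.115], TCP at [0.221, 0.558, 0.245] pointing down, gripper open.
Joint ranges: [-2.97, 2.97], [-1.01, 2.36], [0.21, 2.38], [-0.96, 4.11], [0.2, 2.71], [-2.98, 2.98]. Speed limits (rad/s): [2.39, 2.39, 3.14, 3.14, 3.14, 3.14].

## Interface

Orientations are given as a 3x3 rotation matrix whose columns are the frame's x, y, z axes.
In Python, from station import read_state, grab_frame, camera_info, sign_off, tip_extent gives the robot as it stands. The module is installed in compiled form; this text tells all that it offers.
- The arm moves only by the tool move_arm, never from a script. Its argument "targets" is a list of rows, each a list of 2 entries, a list of its own where there are three numbers: the shift along the world's x, y, z in m, then the turn, a rotation vector about the world's x, y, z in degrees. A call has 1 to 8 rows; each row shifts and turns the commanded pose from where the row before left it; what a row does not reach is not made up. A row lasts 1/8 s, in which the tool goes at most 62.5 mm and 10.7 degrees, less where a joint would pass 70% of its speed; a pose out of reach is approached as far as the arm can. A call is refused whole if a number of a shift passes 0.0625 or a number of a turn 10.7, either way. A call with a gripper value outside its range is refused whole. "jaw" is the finger opening in m, from 0 to 0.0878, set as the call begins (left out, the last holds). The fingers move at their own pace and stop on an object; "force" is the grip in N (left out, the last holds). Time passes only in rows, so rows that do not move let the fingers close. It gives the time, the measured TCP pose, the force, the opening and the grip force at its end, in the units of the state.
- read_state(): the state, without advancing time (a new reading comes with each control period).
- grab_frame(name): name is "scene" or "top" or "wrist"; returns the picture (400x640x3 uint8, red, green, blue); there is no depth.
- camera_info(name): a dict with "K" (3x3 intrinsics, pixels), "dist" ([k1, k2, p1, p2, k3] as OpenCV has them; the pictures are not rectified), "cam_to_world" (4x4, takes a point from camera to world coordinates). Camera axes: x right, y down, z forward; pixel columns grow to the right and rows downward; lengths in m; the calibration is good to about 2 mm. A picture is of the moment at which its call begins: read the wrist's pose just before it. camera_info takes no time and is no camera call; for the wrist camera it gives the pose at the moment of the call.
- sign_off(): hands the job in; it is judged then, once.
The state is a dict: "clock": time; "joint_pos": joint angles; "joint_velocities": joint speeds; "effort": joint torques, N m; "ee_pos": TCP position; "tool_rot": TCP orientation; "ft_force": force on the tool from outside, world axes, zero at the start; "ft_torque": the same for the moment, N m; "gripper_width": finger opening in m; "grip_force": force on a finger pad.
Only numpy, scipy, OpenCV 4.12 (cv2) and the standard library are available. Lean on these libraries where they do the work, as an engineer would, in place of code of your own. Each camera call takes 0.05 s, during which the arm holds its last target. There are 200 camera calls.

## Task

One of the two square tubes lies in the grinding jig under the hinged spark guard, the other waits on the open place behind the hinge. Lift the guard by its handle until its pointer lines up with the index tab meant for the tube that is under the guard (the lower tab for the small tube, the upper tab for the big tube), and finish still holding it steady there, because it drops shut when let go. Leave the tubes, the index tabs and the things lying around where they are.

Things in the scene. Friction and masses are not known exactly. Their poses are not given: they have to be found in the camera images.
- jig: Fixed blue jig: base plate 380 x 340 mm, 10 mm thick, two posts with a level hinge axis 115 mm above the bench, a painted upright quadrant (arc) on the guard's +y side. Origin: on the bench, below the hinge axis's middle. x: level, from the handle side to the hinge and beyond, roughly away from the robot; y along the hinge. Tube place under the guard: x = -100 mm; waiting place: x = +85 mm.
- guard: Spark guard: aluminium flap, 170 mm wide (y), 180 mm from hinge to near edge, 0.5 to 0.9 kg, handle on its near edge. Origin: mid-width on the hinge axis. Shut at the start: level, 115 mm above the bench, axes parallel to the jig's. Opens by turning about its +y axis (the handle, on its -x side, rises and nears the hinge), up to 1.3 rad. The hinge is free: it falls shut when let go.
- handle (a point): Grip point: on the axis of the guard's handle, 237 mm from the hinge axis. The handle is a round black grip, 22 mm in diameter, 195 to 280 mm from the hinge axis along the guard's -x axis: fingers closing along y pinch it from both sides. Nothing is below it but the base plate's edge (10 mm high) and the bench.
- pointer (a point): Index point of the thin steel pointer on the guard's +y side: 165 mm from the hinge axis in the plane of the flap, 103 mm to +y of the guard's middle.
- tab_low_tip (a point): Index point of the lower of two steel index tabs clamped on the quadrant: like the pointer's, 165 mm from the hinge axis and 103 mm to +y, at an opening angle of 0.30 to 0.48 rad. The pointer's point coincides with it when the guard is at the tab's angle; the guard passes the tabs without touching.
- tab_high_tip (a point): Index point of the upper index tab, same shape and radius, at an opening angle of 0.70 to 0.92 rad.
- big_tube: Big square steel tube, 80 x 80 mm, 300 mm long, lying along the jig's y, 2.6 kg. Origin: centre of its underside. In one of the jig's two places; its ends stick out on both sides.
- small_tube: Small square steel tube, 40 x 40 mm, 300 mm long, lying along the jig's y, 1.2 kg. Origin: centre of its underside. In the other place.
- grinder: Angle grinder lying on the bench on the jig's +y side, about 350 mm long and 76 mm high; a bystander. Origin: underside, near its gear head.
- wrench: Open-ended wrench, 200 mm long, lying on the bench on the jig's -y side; a bystander. Origin: middle of its underside.
- brush: Hand brush, 220 mm long, lying on the bench on the jig's -y side; a bystander. Origin: middle of its underside.

How it is judged:
At the end, for the whole second after the job is handed in: The pointer's index point is within 10 mm (about 3.5 degrees) of that of the right tab (upper one if the big tube is under the guard, lower one if the small tube is). The guard is still (under 0.06 rad/s), carried by the fingers (over 0.5 N) and by neither tube (((x of big_tube in the frame of jig below 0 m and distance between pointer and tab_high_tip below 0.01 m) or (x of small_tube in the frame of jig below 0 m and distance between pointer and tab_low_tip below 0.01 m)) and angular speed of guard below 0.06 rad/s and contact force between the fingers and guard above 0.5 N and contact force between guard and big_tube below 0.2 N and contact force between guard and small_tube below 0.2 N); the arm keeps its last pose, push and grip.
It fails at once if an index tab is shifted by more than 6 mm (distance of any of tab_low_tip, tab_high_tip from where it was at the start of the episode above 0.006 m).
It fails at once if a tube is moved by more than 20 mm (distance of any of big_tube, small_tube from where it was at the start of the episode above 0.02 m).
It fails at once if the grinder, wrench or brush is moved by more than 20 mm (distance of any of grinder, wrench, brush from where it was at the start of the episode above 0.02 m).
It also fails if it takes over 38 s, if anything falls off the work surface, if the arm or the gripper's body presses on something with over 40 N, if the wrist force passes 120 N, or if a joint passes its speed limit or range.

## Working session

There is one attempt and no reset: what is moved stays moved. The work goes in short steps, Python scripts to look and compute and a tool call to move; the robot and the scene stay as the last step left them, time stands still between calls to the robot, and variables do not carry over. Pictures are saved under pics/ and viewed, at most 10 in all, crops included, and the job is handed in when it is done.

Besides the shell and the picture viewer there is one more tool, called after "Request:" as a command line: name --argument value ..., lists and objects as JSON in quotes. move_arm: Moves the arm, as the interface text tells. Its arguments: {"type":"object","properties":{"targets":{"type":"array","items":{"type":"array"}},"jaw":{"type":"number"},"force":{"type":"number"}},"required":["targets"]}

```bash
mkdir -p pics; python3 - <<'E'
from station import *
import cv2
s=read_state();print({k:s[k] for k in('clock','ee_pos','tool_rot','gripper_width')},tip_extent if not callable(tip_extent) else tip_extent())
for n in('scene','top'):
    cv2.imwrite(f'pics/{n}0.png',grab_frame(n)[:,:,::-1]);c=camera_info(n);print(n,c)
E
```

```text
{'clock': 0.0, 'ee_pos': array([0.22046101, 0.55734566, 0.24381155]), 'tool_rot': array([[-9.29858175e-01,  3.67917178e-01, -8.50711677e-04],
       [ 3.67918107e-01,  9.29856817e-01, -1.60225174e-03],
       [ 2.01544113e-04, -1.80285911e-03, -9.99998355e-01]]), 'gripper_width': 0.08760172488550799} 0.022
scene {'K': array([[379.55624682,   0.        , 328.36861286],
       [  0.        , 379.55624682, 199.41026612],
       [  0.        ,   0.        ,   1.        ]]), 'dist': array([-0.08896567,  0.        ,  0.        ,  0.        ,  0.        ]), 'cam_to_world': array([[ 0.86751187,  0.37879209, -0.32239682,  0.89502781],
       [ 0.49734944, -0.67117863,  0.54969334, -0.53597852],
       [-0.00816636, -0.63720938, -0.77064747,  0.88496512],
       [ 0.        ,  0.        ,  0.        ,  1.        ]])}
top {'K': array([[425.3216406 ,   0.        , 315.86816629],
       [  0.        , 425.3216406 , 189.65564011],
       [  0.        ,   0.        ,   1.        ]]), 'dist': array([0.00752181, 0.        , 0.        , 0.        , 0.        ]), 'cam_to_world': array([[-0.02071548, -0.98061097,  0.19486663,  0.38004263],
       [-0.99975739,  0.01885834, -0.01138093,  0.00500912],
       [ 0.0074854 , -0.19505511, -0.98076372,  1.12561831],
       [ 0.        ,  0.        ,  0.        ,  1.        ]])}
```

View pics/scene0.png

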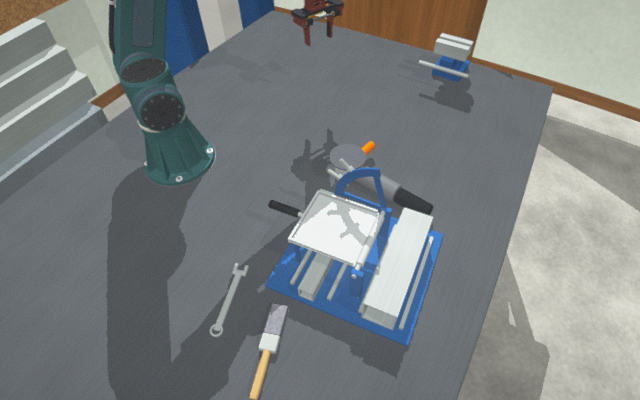

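View pics/top0.png

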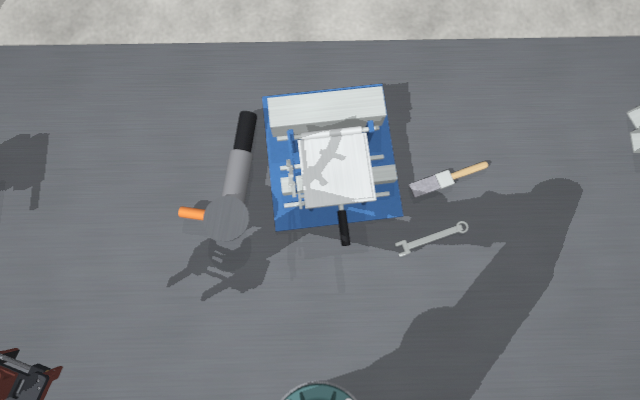

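The small tube is under the guard and the big one is behind the hinge, so the lower tab is the target. In the top view the handle runs from about (341,208) to (346,244). I'll zoom in next.

```bash
python3 - <<'E'
import cv2
a=cv2.imread('pics/scene0.png')[150:350,260:450];b=cv2.imread('pics/top0.png')[75:255,255:415]
a=cv2.resize(a,(570,600),interpolation=cv2.INTER_CUBIC)
cv2.imwrite('pics/a1.png',a)
cv2.imwrite('pics/b1.png',cv2.resize(b,(533,600),interpolation=cv2.INTER_CUBIC))
E
```

```text
(no output)
```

View pics/b1.png

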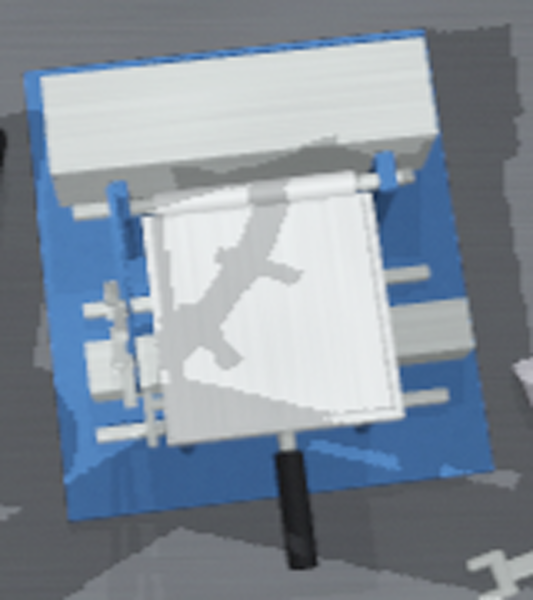

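View pics/a1.png

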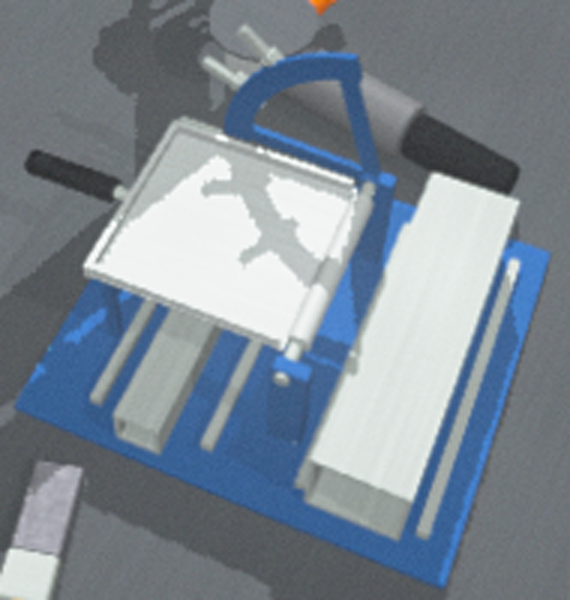

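Both crops are clear. The top crop shows all four plate corners, and the scene crop shows both tabs as pegs near (225,70) and (257,43). Next: jig pose from the corners.

```bash
cat >h.py <<'E'
import numpy as np,cv2
from station import *
def ray(c,p):
    n=cv2.undistortPoints(np.array([[p]],float),c['K'],c['dist'])[0,0]
    return c['cam_to_world'][:3,3],c['cam_to_world'][:3,:3]@np.r_[n,1]
def onz(c,p,z):
    o,d=ray(c,p);return o+d*(z-o[2])/d[2]
def proj(c,P):
    M=np.linalg.inv(c['cam_to_world']);r=cv2.Rodrigues(M[:3,:3])[0]
    return cv2.projectPoints(np.array(P,float),r,M[:3,3],c['K'],c['dist'])[0][:,0]
def jig2w(J,P): # J=(x,y,yaw)
    c,s=np.cos(J[2]),np.sin(J[2]);P=np.atleast_2d(P)
    return P@np.array([[c,-s,0],[s,c,0],[0,0,1]]).T+[J[0],J[1],0]
E
python3 - <<'E'
from h import *
from scipy.optimize import least_squares
c=camera_info('top')
f=lambda u,v:(255+u/3.333,75+v/3.333)
P=[onz(c,f(*p),.01) for p in[(68,520),(493,470),(424,30),(25,73)]]
for p in P:print(p.round(4))
print([np.linalg.norm(P[i]-P[i-1]).round(4) for i in range(4)])
h=[onz(c,f(*p),.115) for p in[(289,455),(302,567)]];print(h,np.linalg.norm(h[0]-h[1]))
d=h[0]-h[1];yh=np.arctan2(d[1],d[0])
e=P[3]-P[0]+P[2]-P[1];yp=np.arctan2(e[1],e[0]);e=P[0]-P[1]+P[3]-P[2];print('yaws',yh,yp,np.arctan2(-e[0],e[1]))
# plate centre offset in x unknown
u=d/np.linalg.norm(d);print('hinge from handle',h[0]+u*.195,h[1]+u*.28,'plate centre',np.mean(P,0))
E
```

```text
[0.4932 0.1004 0.01  ]
[ 0.5262 -0.2367  0.01  ]
[ 0.9013 -0.201   0.01  ]
[0.8685 0.1355 0.01  ]
[np.float64(0.3769), np.float64(0.3387), np.float64(0.3768), np.float64(0.3381)]
[array([ 0.52619142, -0.06759767,  0.115     ]), array([ 0.4459342 , -0.07419803,  0.115     ])] 0.08052817846458522
yaws 0.08205548936403002 0.09413827489266126 0.09734379110135205
hinge from handle [ 0.72053532 -0.0516148   0.115     ] [ 0.72499209 -0.05124827  0.115     ] plate centre [ 0.69730652 -0.05041508  0.01      ]
```

```bash
python3 - <<'E'
from h import *
c=camera_info('scene');J=(.722,-.049,.095)
T=np.r_[0,.3:.95:.05]
T=np.r_[0,np.arange(.3,.95,.1)]
P=jig2w(J,[[-.165*np.cos(t),.103,.115+.165*np.sin(t)] for t in T])
q=proj(c,P)
im=cv2.imread('pics/scene0.png')[140:240,310:420];z=5.4
im=cv2.resize(im,None,fx=z,fy=z,interpolation=cv2.INTER_CUBIC)
for t,p in zip(T,q):
    a=((p-[310,140])*z).astype(int);cv2.circle(im,tuple(int(v) for v in a),3,(0,0,255),-1);print(round(t,2),p.round(1))
cv2.imwrite('pics/a2.png',im)
w=camera_info('wrist');print(w['cam_to_world'].round(3),w['K'][0,0])
q=proj(w,jig2w(J,[[-.15,.103,.2]]));print(q)
E
```

```text
0.0 [324.9 189.7]
0.3 [327.2 178.2]
0.4 [329.1 174.8]
0.5 [331.7 171.6]
0.6 [334.9 168.6]
0.7 [338.6 166.1]
0.8 [343.  163.9]
0.9 [347.8 162.2]
[[ 0.369  0.901  0.227  0.159]
 [ 0.93  -0.357 -0.093  0.583]
 [-0.003  0.245 -0.97   0.384]
 [ 0.     0.     0.     1.   ]] 326.6026490526955
[[-66.93624312 761.8424004 ]]
```

View pics/a2.png

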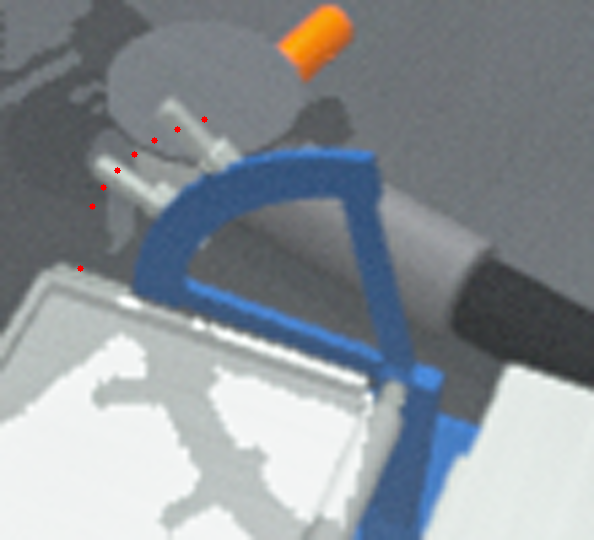

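The tabs show as radial blades: low from about (98,162) to (160,205) in this crop, high from (168,105) to (228,160). I'll intersect them with the jig plane y=103.

```bash
python3 - <<'E'
from h import *
c=camera_info('scene');J=(.722,-.049,.095)
def pl(p,y):
    o,d=ray(c,p);cc,s=np.cos(J[2]),np.sin(J[2]);n=np.array([-s,cc,0]);o2=o-[J[0],J[1],0]
    X=o2+d*(y-o2@n)/(d@n);return np.array([X@[cc,s,0],X[2]])
for n,(a,b) in {'low':((98,162),(160,203)),'high':((168,105),(228,158)),'arc':((135,290),(375,150))}.items():
  for y in(.103,.115):
    for p in(a,b):
        x,z=pl((310+p[0]/5.4,140+p[1]/5.4),y);print(n,y,p,'r',np.hypot(x,z-.115).round(4),'ang',np.arctan2(z-.115,-x).round(3))
E
```

```text
low 0.103 (98, 162) r 0.1743 ang 0.481
low 0.103 (160, 203) r 0.1397 ang 0.495
low 0.115 (98, 162) r 0.1736 ang 0.396
low 0.115 (160, 203) r 0.1382 ang 0.389
high 0.103 (168, 105) r 0.178 ang 0.831
high 0.103 (228, 158) r 0.1425 ang 0.883
high 0.115 (168, 105) r 0.1724 ang 0.76
high 0.115 (228, 158) r 0.1356 ang 0.797
arc 0.103 (135, 290) r 0.1353 ang -0.017
arc 0.103 (375, 150) r 0.1449 ang 1.403
arc 0.115 (135, 290) r 0.1416 ang -0.124
arc 0.115 (375, 150) r 0.1332 ang 1.365
```

Tab angle from a single view depends on the exact y, so I'll check alignment visually once lifted, when pointer and tab should coincide. First I'll move above the handle.

Request:
move_arm --targets '[[[0.022, -0.052, 0], [0, 0, 2.25]], [[0.022, -0.052, 0], [0, 0, 2.25]], [[0.022, -0.052, 0], [0, 0, 2.25]], [[0.022, -0.052, 0], [0, 0, 2.25]], [[0.022, -0.052, 0], [0, 0, 2.25]], [[0.022, -0.052, 0], [0, 0, 2.25]], [[0.022, -0.052, 0], [0, 0, 2.25]], [[0.022, -0.052, 0], [0, 0, 2.25]]]' --jaw 0.0878

```text
clock: 1.1
ee_pos: [0.397, 0.1401, 0.2446]
tool_rot: [[-0.998, 0.061, 0.0], [0.061, 0.998, -0.0], [-0.0, 0.0, -1.0]]
ft_force: [1.4, 0.1, -0.3]
gripper_width: 0.0876
grip_force: 0.0
```

Request:
move_arm --targets '[[[0.022, -0.052, 0], [0, 0, 2.25]], [[0.022, -0.052, 0], [0, 0, 2.25]], [[0.022, -0.052, 0], [0, 0, 2.25]], [[0.022, -0.052, 0], [0, 0, 2.25]], [[0, 0, 0], [0, 0, 0]], [[0, 0, 0], [0, 0, 0]], [[0, 0, 0], [0, 0, 0]]]'

```text
clock: 1.98
ee_pos: [0.4839, -0.0648, 0.2444]
tool_rot: [[-0.995, -0.095, -0.001], [-0.095, 0.995, 0.001], [0.001, 0.001, -1.0]]
ft_force: [-0.2, 0.2, -0.2]
gripper_width: 0.0876
grip_force: 0.0
```

```bash
python3 - <<'E'
from h import *
s=read_state();print(s['clock'],s['ee_pos'],s['tool_rot'],s['joint_pos'])
w=camera_info('wrist');im=grab_frame('wrist')
cv2.imwrite('pics/w1.png',im[:,:,::-1])
J=(.722,-.049,.095)
print(proj(w,jig2w(J,[[-.237,0,.115],[-.165,.103,.115],[-.15,.103,.18]])))
E
```

```text
1.975 [ 0.48387919 -0.06479333  0.24438352] [[-9.95432773e-01 -9.54598369e-02 -1.00729004e-03]
 [-9.54603895e-02  9.95433096e-01  5.15452887e-04]
 [ 9.53484798e-04  6.09254996e-04 -9.99999360e-01]] [-2.74881741e-01  1.98273027e-01  1.74388940e+00  2.38877152e-04
  1.20053962e+00 -1.94137035e+00]
[[315.65248602 197.61510164]
 [430.42723078 275.08033487]
 [457.58477578 337.34567244]]
```

View pics/w1.png

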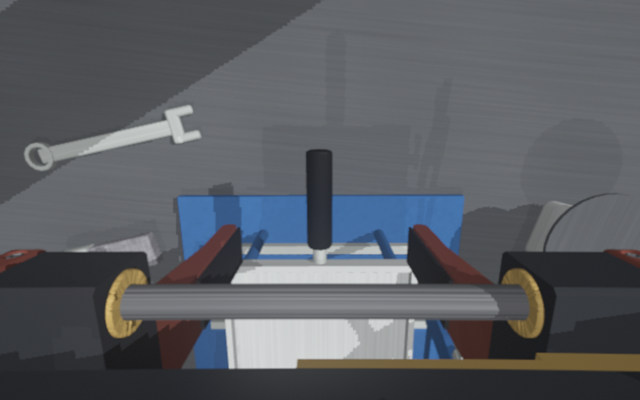

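The wrist view shows the handle at columns 307–332 and rows 150–248, 3–4 mm off centre. I'll shift slightly, descend and grip.

Request:
move_arm --targets '[[[0.002, -0.004, -0.031], [0, 0, 0]], [[0, 0, -0.035], [0, 0, 0]], [[0, 0, -0.035], [0, 0, 0]], [[0, 0, -0.025], [0, 0, 0]], [[0, 0, 0], [0, 0, 0]], [[0, 0, 0], [0, 0, 0]]]'

```text
clock: 2.78
ee_pos: [0.4872, -0.0697, 0.1195]
tool_rot: [[-0.995, -0.095, 0.001], [-0.095, 0.995, -0.0], [-0.001, -0.0, -1.0]]
ft_force: [-0.3, -0.8, -0.9]
gripper_width: 0.0882
grip_force: 0.0
```

Request:
move_arm --targets '[[[0, 0, 0], [0, 0, 0]], [[0, 0, 0], [0, 0, 0]], [[0, 0, 0], [0, 0, 0]], [[0, 0, 0], [0, 0, 0]], [[0, 0, 0], [0, 0, 0]], [[0, 0, 0], [0, 0, 0]], [[0, 0, 0], [0, 0, 0]], [[0, 0, 0], [0, 0, 0]]]' --jaw 0.0 --force 30

```text
clock: 3.78
ee_pos: [0.4866, -0.069, 0.1185]
tool_rot: [[-0.996, -0.093, -0.0], [-0.093, 0.996, 0.002], [0.0, 0.002, -1.0]]
ft_force: [1.0, 4.7, 0.6]
gripper_width: 0.0214
grip_force: 30.0
```

Request:
move_arm --targets '[[[0.0005, 0.001, 0.0118], [-0.27, 2.85, 0]], [[0.001, 0.0001, 0.0118], [-0.27, 2.85, 0]], [[0.0016, 0.0002, 0.0117], [-0.27, 2.85, 0]], [[0.0022, 0.0002, 0.0117], [-0.27, 2.85, 0]], [[0.0028, 0.0003, 0.0115], [-0.27, 2.85, 0]], [[0.0034, 0.0003, 0.0114], [-0.27, 2.85, 0]], [[0.0039, 0.0004, 0.0112], [-0.27, 2.85, 0]], [[0.0045, 0.0004, 0.011], [-0.27, 2.85, 0]]]'

```text
clock: 4.78
ee_pos: [0.5064, -0.0671, 0.2105]
tool_rot: [[-0.916, -0.094, -0.39], [-0.087, 0.996, -0.037], [0.392, 0.0, -0.92]]
ft_force: [0.8, 0.2, -2.7]
gripper_width: 0.0211
grip_force: 30.0
```

Request:
move_arm --targets '[[[0, 0, 0], [0, 0, 0]], [[0, 0, 0], [0, 0, 0]], [[0, 0, 0], [0, 0, 0]]]'

```text
clock: 5.15
ee_pos: [0.5063, -0.0671, 0.2103]
tool_rot: [[-0.917, -0.094, -0.387], [-0.087, 0.996, -0.036], [0.389, 0.0, -0.921]]
ft_force: [-1.0, 0.8, -2.2]
gripper_width: 0.0213
grip_force: 30.0
```

```bash
python3 - <<'E'
from h import *
s=read_state();print(s['clock'],s['ee_pos'],s['ft_force'],s['grip_force'],'ang',np.arctan2(s['ee_pos'][2]-.003-.115,.236))
z=8
a=grab_frame('scene')[150:215,305:380,::-1];b=grab_frame('top')[150:225,265:305,::-1]
a=cv2.resize(a,None,fx=6,fy=6,interpolation=cv2.INTER_CUBIC);b=cv2.resize(b,None,fx=7,fy=7,interpolation=cv2.INTER_CUBIC)
o=np.zeros((530,750,3),np.uint8);o[:a.shape[0],:450]=a;o[:b.shape[0],460:740]=b;cv2.imwrite('pics/c3.png',o)
E
```

```text
5.15 [ 0.50631604 -0.06707109  0.21034635] [-1.02576256  0.83552088 -2.15239227] 29.98950093984604 ang 0.3729822803710824
```

View pics/c3.png

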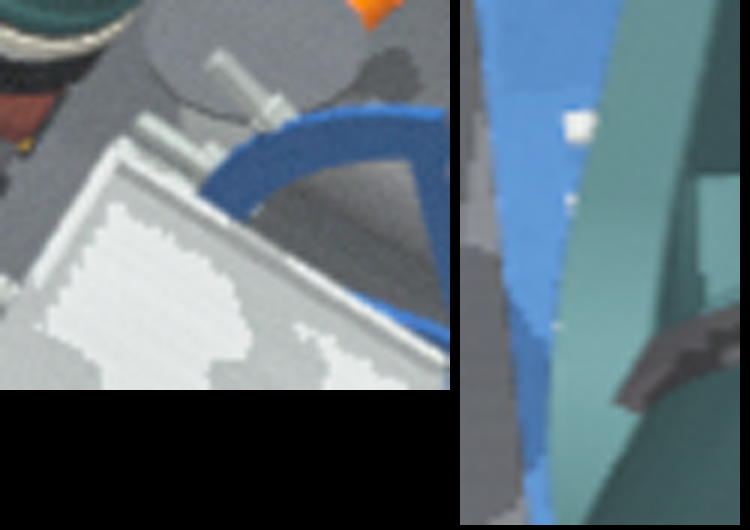

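```bash
python3 - <<'E'
from h import *
c=camera_info('scene');J=(.722,-.048,.095)
a=grab_frame('scene')[160:195,315:360,::-1]
z=16
a=cv2.resize(a,None,fx=z,fy=z,interpolation=cv2.INTER_CUBIC)
for t in(.4,.48):
  q=proj(c,jig2w(J,[[-r*np.cos(t),.103,.115+r*np.sin(t)] for r in(.14,.165)]));print(t,((q+.5-[315,160])*z).round())
cv2.imwrite('pics/c4.png',a)
E
```

```text
0.4 [[369. 325.]
 [237. 240.]]
0.48 [[397. 290.]
 [269. 199.]]
```

View pics/c4.png

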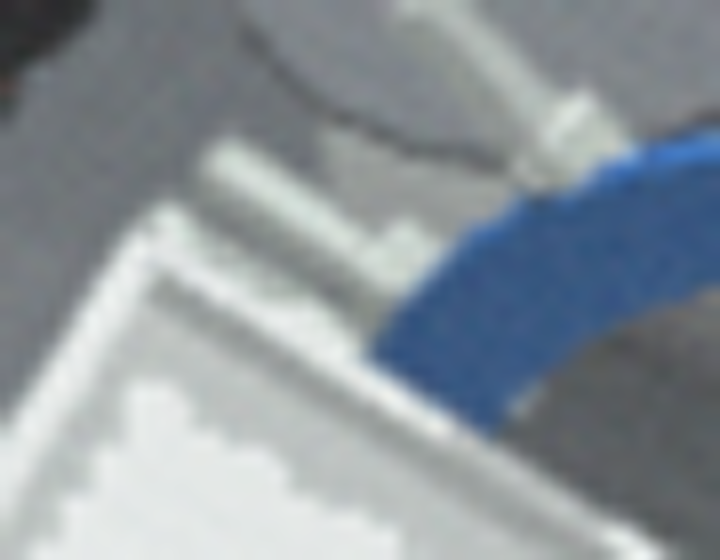

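```bash
python3 - <<'E'
from h import *
c=camera_info('top');J=(.722,-.048,.095)
im=cv2.imread('pics/top0.png')[150:212,268:312]
z=9
q=[]
for t in(0,.35,.4,.45,.5,.8,.85,.9):
  for r in (.14,.165):
    p=proj(c,jig2w(J,[[-r*np.cos(t),.103,.115+r*np.sin(t)]]))[0];print(t,r,((p+.5-[268,150])*z).round())
cv2.imwrite('pics/b2.png',cv2.resize(im,None,fx=z,fy=z,interpolation=cv2.INTER_CUBIC))
E
```

```text
0 0.14 [257. 394.]
0 0.165 [267. 485.]
0.35 0.14 [247. 327.]
0.35 0.165 [255. 410.]
0.4 0.14 [245. 312.]
0.4 0.165 [253. 393.]
0.45 0.14 [242. 295.]
0.45 0.165 [250. 374.]
0.5 0.14 [240. 278.]
0.5 0.165 [247. 353.]
0.8 0.14 [223. 148.]
0.8 0.165 [227. 200.]
0.85 0.14 [220. 123.]
0.85 0.165 [224. 170.]
0.9 0.14 [217.  97.]
0.9 0.165 [220. 138.]
```

View pics/b2.png

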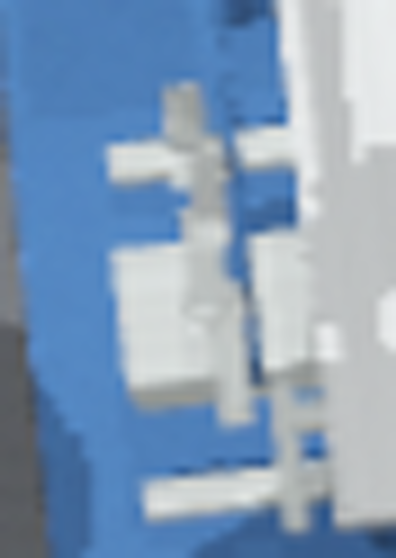

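The top view shows that the pointer bar and tab bar straddle the y=103 plane (pointer at column ~296, tab at ~235), so I'll triangulate the tab end across both views.

```bash
python3 - <<'E'
from h import *
T=camera_info('top');S=camera_info('scene')
def tri(a,b):
    o,d=ray(T,a);p,e=ray(S,b);d=d/np.linalg.norm(d);e=e/np.linalg.norm(e)
    s,t=np.linalg.lstsq(np.c_[d,-e],p-o,rcond=None)[0];return (o+s*d+p+t*e)/2,np.linalg.norm(o+s*d-p-t*e)
t=lambda u,v:(268+u/9-.4,150+v/9-.4)
s=lambda u,v:(310+u/5.4-.4,140+v/5.4-.4)
for jx in(.7195,.722):
  for n,a,b in(('low',t(237,420),s(99,163)),('high',t(203,245),s(168,106)) ):
    X,g=tri(a,b);c,q=np.cos(.095),np.sin(.095);r=X-[jx,-.048,.115];x,y=c*r[0]+q*r[1],-q*r[0]+c*r[1]
    print(jx,n,'y',y.round(4),'r',np.hypot(x,r[2]).round(4),'ang',np.arctan2(r[2],-x).round(3),'gap',g.round(4))
E
```

```text
0.7195 low y 0.1077 r 0.1732 ang 0.437 gap 0.0025
0.7195 high y 0.11 r 0.1735 ang 0.781 gap 0.0021
0.722 low y 0.108 r 0.1754 ang 0.431 gap 0.0025
0.722 high y 0.1102 r 0.1753 ang 0.771 gap 0.0021
```

The lower tab is at about 0.435 rad and the guard is at 0.40, so I'll raise it 0.035 rad.

Request:
move_arm --targets '[[[0.0017, 0.0002, 0.0038], [-0.1, 1.0, 0]], [[0.0017, 0.0001, 0.0038], [-0.1, 1.0, 0]], [[0, 0, 0], [0, 0, 0]], [[0, 0, 0], [0, 0, 0]], [[0, 0, 0], [0, 0, 0]], [[0, 0, 0], [0, 0, 0]]]'

```text
clock: 6.05
ee_pos: [0.5099, -0.0667, 0.2183]
tool_rot: [[-0.903, -0.094, -0.419], [-0.086, 0.996, -0.04], [0.421, 0.0, -0.907]]
ft_force: [-2.2, 3.1, -2.3]
gripper_width: 0.0217
grip_force: 30.0
```

```bash
python3 - <<'E'
from h import *
s=read_state();R=s['tool_rot'];th=.4
for _ in range(5): th=np.arcsin((s['ee_pos'][2]-.115-.003*np.cos(th))/.237)
print(s['clock'],th,np.arcsin(R[2,0]),s['ft_force'],s['grip_force'],abs(s['joint_velocities']).max())
a=grab_frame('scene')[160:195,315:360,::-1]
cv2.imwrite('pics/c5.png',cv2.resize(a,None,fx=16,fy=16,interpolation=cv2.INTER_CUBIC))
c=camera_info('scene')
for t in(.4,.435,.47):
 for y in(.097,.108):
  q=proj(c,jig2w((.7205,-.048,.095),[[-r*np.cos(t),y,.115+r*np.sin(t)] for r in(.14,.174)]));print(t,y,((q+.5-[315,160])*16).round().tolist())
E
```

```text
6.05 0.43826013718405543 0.4348664930707531 [-2.19519538  3.10731463 -2.28900353] 29.98965561389923 0.0015782820071551056
0.4 0.097 [[346.0, 347.0], [166.0, 231.0]]
0.4 0.108 [[373.0, 300.0], [195.0, 186.0]]
0.435 0.097 [[358.0, 332.0], [180.0, 212.0]]
0.435 0.108 [[385.0, 285.0], [208.0, 166.0]]
0.47 0.097 [[370.0, 317.0], [194.0, 193.0]]
0.47 0.108 [[398.0, 270.0], [223.0, 147.0]]
```

View pics/c5.png

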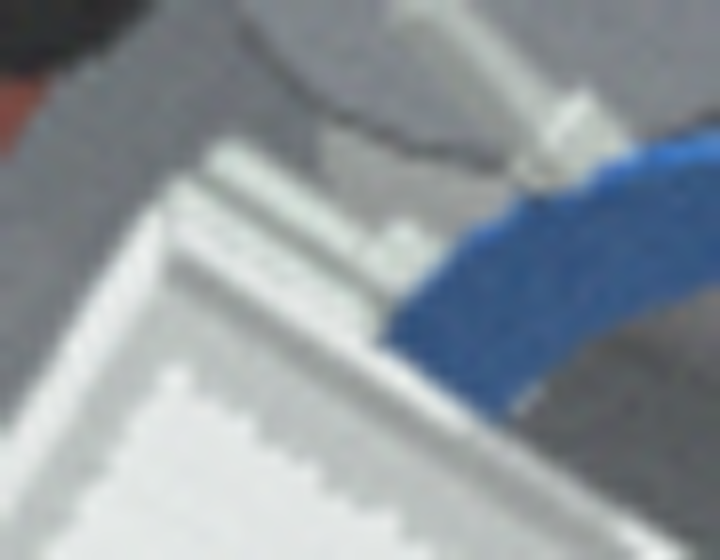

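The picture shows the pointer lying right alongside the lower tab (ends near (180,185) and (225,145)). That offset matches their side-by-side spacing to within about 0.01 rad. The guard is still and the grip is 30 N, so I'm handing in.

```bash
python3 -c "
from station import *
print(sign_off())"
```

```text
the job is handed in; nothing more can be done
None
```

The small tube is under the guard, so I lifted the guard to the lower tab at about 0.435 rad, with the pointer lined up to within about 0.01 rad in the last picture, and handed in at about 6 s still gripping the handle at 30 N; sign-off returned no verdict.

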